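# Release the swing bolt of a glue-up clamp

### The arm

A 7-joint arm with a two-finger parallel gripper is mounted at the origin on the work surface; the furniture and walls round the work are solid. World frame = base frame: x ahead of the robot, y to its left, z up, the work surface at z = 0. Lengths are in m, angles in rad, forces in N, time in s.
With the tool pointing down it reaches from about 0.425 to 0.875 m from the base axis. Payload 4.7 kg.
Tool frame: the origin (TCP) lies midway between the tips of the shut fingers; the grasp point (between the pads) lies ctrl.grasp_offset behind it (ctrl.grasp_offset is the distance from the TCP to the grasp point, in m); z points along the fingers, y is the line along which they close (so a half turn about z gives the same grasp; the last joint's range is limited). The gripper opens to 87 mm and grips with 3 to 60 N. Pads are 19 mm wide; open, the fingers measure 117 mm over their backs; the gripper's body (75 mm by 190 mm) begins 51 mm behind the grasp point.
Start: joints at [0.014, 0.321, -0.07, 1.45, 0.023, 1.371, -0.057], TCP at [0.65, -0, 0.223] pointing down, gripper open.
Joint ranges: [-2.86, 2.86], [-0.3, 2.09], [-1.38, 1.24], [0.06, 2.45], [-1.56, 4.7], [0.09, 2.05], [-2.69, 2.69]. Speed limits (rad/s): [2.57, 2.57, 3.14, 3.14, 3.14, 3.14, 3.14].

### API

Orientations are given as a rotation vector (axis times angle).
In Python, from bench import ctrl gives the robot as it stands. The module is installed in compiled form; this text tells all that it offers.
- The arm moves only by the tool jog_arm, never from a script. Its argument "moves" is one flat list of numbers, 7 for each row, row after row: the shift along the tool's x, y, z in units of 30 cm (1.0 is 30 cm), then the turn, a rotation vector about the tool's x, y, z in units of 60 degrees (1.0 is 60 degrees), then the gripper's target within -1 to 1 (fully open at 1, half-way at 0, shut at -1). In form: [x, y, z, wx, wy, wz, fingers, x, y, z, wx, wy, wz, fingers, ...]. A call has exactly 8 rows; each row is the pose to reach, as a shift and turn from the pose commanded when the call began, along the tool's axes at that moment; what a row does not reach only later rows make up. A row lasts 1/8 s, in which the tool goes at most 62.5 mm and 10.7 degrees, less where a joint would pass 70% of its speed; a pose out of reach is approached as far as the arm can. A call with a number of a shift or a turn outside -1 to 1 is refused whole. A call with a gripper value outside its range is refused whole. The fingers move at their own pace and stop on an object; "newtons" is the grip in N (left out, the last holds). Time passes only in rows, so rows that repeat a pose let the fingers close, or fill a call up. It gives the time, the measured TCP pose, the force, the opening and the grip force at its end, in the units of the state.
- ctrl.get_state(): the state, without advancing time (a new reading comes with each control period).
- ctrl.get_image(name): name is "scene" or "side" or "wrist"; returns a dict with "pixels" (400x640x3 uint8, red, green, blue), "fx", "fy", "cx", "cy" (pixels), "xyz" and "rotation" of the camera in the world; the wrist camera has in their place "tool_from_camera" (4x4, takes a point from camera to tool coordinates, whose origin is the TCP and whose axes are the flange's). Camera axes: x right, y up, looking along -z (the intrinsics and any distortion apply to the point x, -y, -z); pixel columns grow to the right and rows downward; lengths in m; the calibration is good to about 2 mm. A picture is of the moment at which its call begins: read the wrist's pose just before it. There is no depth.
- ctrl.close_job(): hands the job in; it is judged then, once.
The state is a dict: "time": time; "joint_positions": joint angles; "qd": joint speeds; "joint_torque": joint torques, N m; "position": TCP position; "tool_rot": TCP orientation; "ft_force": force on the tool from outside, world axes, zero at the start; "torque": the same for the moment, N m; "grip_width": opening from 0.0 (shut) to 1.0 (fully open); "grip_force": force on a finger pad.
Only numpy, scipy, OpenCV 4.12 (cv2) and the standard library are available. Lean on these libraries where they do the work, as an engineer would, in place of code of your own. Each camera call takes 0.05 s, during which the arm holds its last target. There are 200 camera calls.

### The job

The glue has set on the two offcuts in the green clamp: release its bar. Unscrew the brass wing nut until the steel washer under it stands well clear of the lips of the slotted lug, then swing the hinged eyebolt out of the slot and lay it fully down on its rubber-topped rest. Do not wrench the bolt against the lug while it is still caught, press it only gently onto the rest, and leave the things round about where they are.

Things in the scene. Friction and masses are not known exactly. Their poses are not given: they have to be found in the camera images.
- clamp_base: Green cast clamp base bolted to the bench, 210 x 66 x 14 mm, origin under its centre, immovable. Its -x end is the open front, to which the bolt swings. Two offcuts (150 mm along y at most) lie on it at x 0 to 0.06, up to z = 0.068; two 114 mm high yoke posts stand at x = 0.088, y = +-0.020.
- clamp_bar: Grey bar, immovable here; from x = 0.026 to 0.126 it is 24 mm wide, its top 4 mm below the seat. Origin: centre of the seat (the flat top of its slotted lug) on the line of the upright bolt, 0.1165 to 0.118 above the bench; axes as the base. The lug is 46 mm wide, from x = 0.029 to -0.022, with a 14 mm slot from x = 0.007, open to -x.
- eyebolt: Steel eyebolt, 10 mm thick, origin on its hinge, z along the bolt to its threaded end, 116 mm from the hinge; upright at the start. It swings only about the hinge pin, toward the base's -x side, until it lies on the rest about 1.37 rad from upright. Its hinge is stiff (0.16 N m, about 1.5 N at the nut), so it stays where it is left.
- washer: Steel washer, 32 mm across and 5 mm thick, captive under the wing nut; it rises and sinks with the nut along the bolt and does not turn. Origin at the centre of its underside, 90 mm from the hinge when the nut is screwed down. At the start it lies 0.3 to 3 mm above the seat, between the lips.
- wing_nut: Brass wing nut on the eyebolt; z along the bolt, x along the wings, origin at the centre of the washer's underside. Hub 19 mm across, z 0.005 to 0.014. Right-hand quick thread: anticlockwise from above loosens, raising nut and washer 2.23 mm per rad; takes 0.12 N m, needs 1.2 to 2.4 rad from its start, stops 3.5 rad from fully screwed down, cannot come off.
- rest_post: Rest on the front of the base, a 12 mm steel post with a black rubber top of 16 x 30 x 6 mm, 55 mm in front of the hinge. Origin at the centre of the top face, about 0.034 above the bench (adjusted 3 mm up or down); axes as the base. It does not move. The top gives less than 1 mm.
- shank_point (a point): Point on the axis of the eyebolt, 56 mm from the hinge, that comes to lie over the rest; 5 mm above the rest's top when the bolt lies on it.
- small_paint: Small red paint tin, 78 mm across, 77 mm high, origin under its centre. Bystander.
- masking_tape: Roll of masking tape lying flat, 98 mm across, 24 mm high, origin under its centre. Bystander.
- bolt_hinge (a point): Middle of the eyebolt's hinge pin, which lies along the base's y at x = -0.030, z = 0.028 of the base. Does not move.
- lug_mouth (a point): Middle between the two lips at the slot's mouth, at their top. Each lip runs from x = -0.017 to -0.022 of the bar and stands 3 mm above the seat, so it catches the washer. The washer dips as the bolt tilts: it passes freely only if its underside first stands about 5.5 mm above the seat.
- wing_grip (a point): Point on the nut's axis at mid height of the wings, where to grasp them. The wings are a flat pair 46 mm long (x), 10 mm thick (y; grasp across it) and 22 mm high, 11 mm up and down from this point; axes as the wing nut.

How it is judged:
On the way, in this order (a step that is already met when the one before it is completed fails the run):
1. the washer is unscrewed clear above the lips while the bolt is still in the slot (z of washer in the frame of clamp_bar above 0.0032 m and angle between eyebolt's own z axis and vertical below 0.2 rad), for 0.2 s.
2. the bolt has swung out of the slot (angle between eyebolt's own z axis and vertical above 0.7 rad), for 0.1 s.
At the end, for the whole second after the job is handed in: The eyebolt lies still on its rest, its shank within 2.5 mm of the rubber top (z of shank_point in the frame of rest_post below 0.0075 m and angle between eyebolt's own z axis and vertical above 1.2 rad and angular speed of eyebolt below 0.1 rad/s); the robot touches nothing.
It fails at once if the caught bolt is wrenched against the lug (its washer presses on the lips with more than 15 N) (contact force between eyebolt and clamp_bar above 15 N).
It fails at once if the bolt is pressed on its rest with more than 30 N (contact force between eyebolt and rest_post above 30 N).
It fails at once if small paint disturbed (moved more than 30 mm) (distance of small_paint from where it was at the start of the episode above 0.03 m).
It fails at once if masking tape disturbed (moved more than 30 mm) (distance of masking_tape from where it was at the start of the episode above 0.03 m).
It also fails if it takes over 67 s, if anything falls off the work surface, if the arm or the gripper's body presses on something with over 40 N, if the wrist force passes 120 N, or if a joint passes its speed limit or range.

## Working session

There is one attempt and no reset: what is moved stays moved. The work goes in short steps, Python scripts to look and compute and a tool call to move; the robot and the scene stay as the last step left them, time stands still between calls to the robot, and variables do not carry over. Pictures are saved under pics/ and viewed, at most 10 in all, crops included, and the job is handed in when it is done.

Besides the shell and the picture viewer there is one more tool, called after ">>>" by a JSON object that holds its "op" and its "data". jog_arm: Moves the arm, as the interface text tells. Its arguments: {"type":"object","properties":{"moves":{"type":"array"},"newtons":{"type":"number"}},"required":["moves"]}

```bash
mkdir -p pics; cat > h.py <<'E'
import numpy as np, cv2
from scipy.spatial.transform import Rotation as R
from bench import ctrl
def cam(n):
    s=ctrl.get_state(); im=ctrl.get_image(n)
    K=np.array([[im["fx"],0,im["cx"]],[0,im["fy"],im["cy"]],[0,0,1.]])
    if n=="wrist":
        T=np.eye(4);T[:3,:3]=R.from_rotvec(s["tool_rot"]).as_matrix();T[:3,3]=s["position"]
        T=T@np.array(im["tool_from_camera"]); Rm,t=T[:3,:3],T[:3,3]
    else:
        Rm=np.array(im["rotation"]);t=np.array(im["xyz"])
        if Rm.shape!=(3,3): Rm=R.from_rotvec(Rm).as_matrix()
    return dict(px=np.array(im["pixels"]),K=K,R=Rm,t=t,keys=list(im.keys()))
def ray(c,u,v):
    d=np.linalg.inv(c["K"])@[u,v,1.]; return c["R"]@(d*[1,-1,-1])
def onz(c,u,v,z):
    d=ray(c,u,v); return c["t"]+d*(z-c["t"][2])/d[2]
def proj(c,p):
    q=c["R"].T@(np.asarray(p)-c["t"])*[1,-1,-1]; q=c["K"]@q; return q[:2]/q[2]
def tri(a,ua,b,ub):
    A=[];y=[]
    M=np.zeros((3,3));v=np.zeros(3)
    for c,u in((a,ua),(b,ub)):
        d=ray(c,*u);d/=np.linalg.norm(d);P=np.eye(3)-np.outer(d,d);M+=P;v+=P@c["t"]
    return np.linalg.solve(M,v)
def save(c,n): cv2.imwrite("pics/"+n,cv2.cvtColor(c["px"],cv2.COLOR_RGB2BGR))
E
python3 - <<'E'
from h import *
import pickle
d={n:cam(n) for n in("scene","side","wrist")}
pickle.dump(d,open("c0.pkl","wb"))
for n in d: print(n,d[n]["keys"],d[n]["t"],d[n]["R"].round(3).tolist(),d[n]["K"][0,0]); save(d[n],n+"0.png")
print(ctrl.grasp_offset,ctrl.get_state())
E
```

```text
scene ['pixels', 'fx', 'fy', 'cx', 'cy', 'xyz', 'rotation'] [0.27307174 0.85175686 0.47469308] [[-0.91, 0.173, -0.377], [-0.415, -0.385, 0.825], [-0.002, 0.907, 0.422]] 391.35423909069567
side ['pixels', 'fx', 'fy', 'cx', 'cy', 'xyz', 'rotation'] [0.28137356 0.90396198 0.50779641] [[-0.934, 0.14, -0.328], [-0.357, -0.41, 0.839], [-0.017, 0.901, 0.433]] 470.39216774031286
wrist ['pixels', 'fx', 'fy', 'cx', 'cy', 'tool_from_camera'] [0.64991815 0.07847082 0.38523354] [[1.0, -0.001, 0.001], [0.001, 0.959, 0.282], [-0.001, -0.282, 0.959]] 292.4633276877977
0.0187 {'time': 0.15, 'joint_positions': array([ 0.01412084,  0.32164364, -0.07006039,  1.45139303,  0.0225764 ,
        1.37080761, -0.05689595]), 'qd': array([-0.00099373, -0.00135546,  0.00150216, -0.00269513, -0.0007132 ,
        0.0020015 ,  0.00020392]), 'joint_torque': array([ 2.16972071e-04, -4.91794288e+01, -4.04079035e-01, -3.12878716e+01,
       -6.39387709e-02,  4.04033612e-02,  9.90178205e-05]), 'position': array([ 6.49579003e-01, -6.68555288e-05,  2.21719343e-01]), 'tool_rot': array([-2.22076742e+00, -2.22072238e+00,  1.70490662e-03]), 'ft_force': array([ 0.63610581, -0.74968147, -0.5574956 ]), 'torque': array([ 0.00236079, -0.00363137,  0.00956893]), 'grip_force': 0.0, 'grip_width': 1.000365513934612}
```

View pics/side0.png

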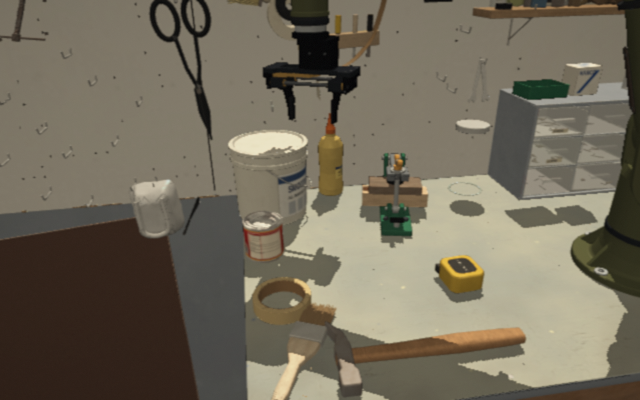

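View pics/wrist0.png

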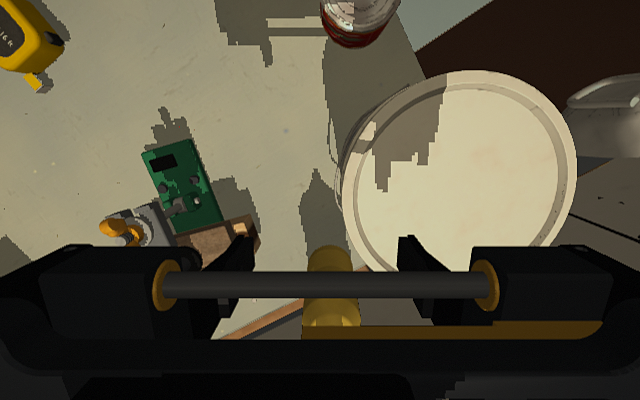

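Side view: green clamp at (395,220) with the brass nut at (398,162), front facing the camera. Wrist view: green base (150-220,140-235), black rest at (162,162), brass nut at (122,232).

```bash
python3 - <<'E'
from h import *
import pickle
d=pickle.load(open("c0.pkl","rb"))
def brass(c,box):
    h=cv2.cvtColor(c["px"],cv2.COLOR_RGB2HSV); m=cv2.inRange(h,(8,140,90),(28,255,255)); k=np.zeros_like(m); a,b,e,f=box; k[b:f,a:e]=m[b:f,a:e]; return k
w=d["wrist"]
h=cv2.cvtColor(w["px"],cv2.COLOR_RGB2HSV)
m=cv2.inRange(h,(65,100,20),(90,255,255)); m[:, :120]=0;m[:,240:]=0;m[245:]=0
cs,_=cv2.findContours(m,0,2);c=max(cs,key=cv2.contourArea)
r=cv2.minAreaRect(c);print("green",r)
P=[onz(w,*p,0.014)[:2] for p in cv2.boxPoints(r)];print(np.round(P,4))
print("rest",onz(w,162,162,0.034))
for n,box in(("wrist",(90,200,150,246)),("side",(370,140,420,180)),("scene",None)):
    if box is None: continue
    ys,xs=np.nonzero(brass(d[n],box));print(n,len(xs),xs.mean(),ys.mean(),xs.min(),xs.max(),ys.min(),ys.max())
    d[n]["b"]=(xs.mean(),ys.mean())
print("nut",tri(w,w["b"],d["side"],d["side"]["b"]), onz(w,*w["b"],.135))
cv2.imwrite("pics/m.png",np.hstack([cv2.resize(cv2.cvtColor(d["side"]["px"][130:245,350:450],cv2.COLOR_RGB2BGR),None,fx=4,fy=4),cv2.resize(cv2.cvtColor(w["px"][135:250,90:190],cv2.COLOR_RGB2BGR),None,fx=4,fy=4)]))
E
```

```text
green ((182.201171875, 186.41827392578125), (92.18342590332031, 51.940032958984375), 67.89054870605469)
[[ 0.417   0.0352]
 [ 0.4808  0.0593]
 [ 0.5128 -0.0525]
 [ 0.444  -0.081 ]]
rest [0.45323899 0.02743697 0.034     ]
wrist 316 116.34177215189874 230.9620253164557 99 139 219 245
side 79 397.9240506329114 162.9240506329114 394 402 155 169
nut [ 0.46378347 -0.01817711  0.14155248] [ 0.45795722 -0.02123904  0.135     ]
```

View pics/m.png

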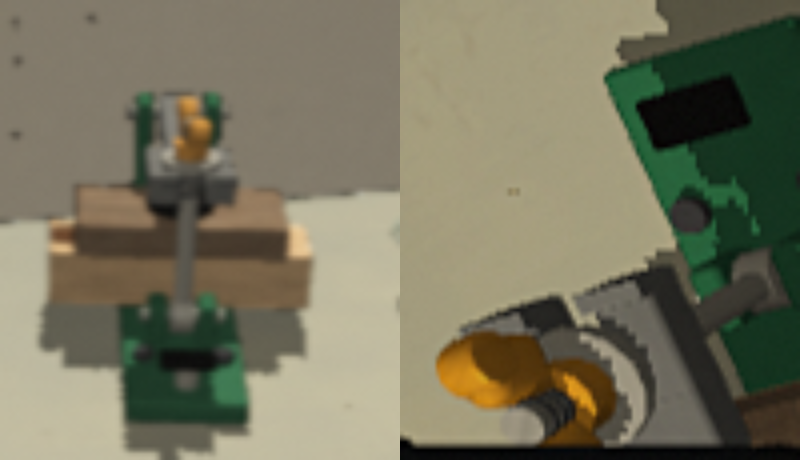

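>>> {"op": "jog_arm", "data": {"moves": [0,0,-0.15,0,0,0,1,-0.03,-0.15,-0.15,0,0,0,1,-0.1,-0.3,-0.15,0,0,0,1,-0.2,-0.45,-0.13,0,0,0,1,-0.28,-0.59,-0.1,0,0,0,1,-0.28,-0.59,-0.1,0,0,0,1,-0.28,-0.59,-0.1,0,0,0,1,-0.28,-0.59,-0.1,0,0,0,1]}}

```text
time: 1.15
position: [0.4741, -0.0831, 0.2528]
tool_rot: [2.219, 2.223, 0.001]
ft_force: [1.1, 0.6, 0.2]
grip_width: 1.004
grip_force: 0.0
```

```bash
python3 - <<'E'
from h import *
import pickle
c=cam("wrist");pickle.dump(c,open("c1.pkl","wb"));save(c,"w1.png");print(c["t"],ctrl.get_state()["position"])
E
```

```text
[ 0.47399836 -0.00457692  0.41640028] [ 0.4740111  -0.08312763  0.25265734]
```

View pics/w1.png

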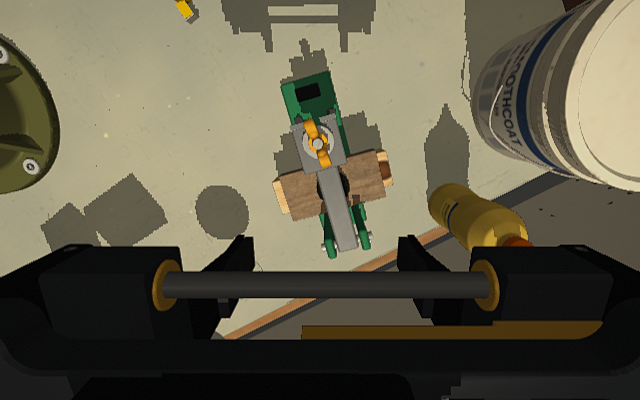

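The wrist view shows the clamp from above: nut and bolt tip at about (318,143), wings running (309,120)-(323,165), rest at (309,91), bar running to (343,248).

```bash
python3 - <<'E'
from h import *
import pickle
c=pickle.load(open("c1.pkl","rb"))
h=cv2.cvtColor(c["px"],cv2.COLOR_RGB2HSV); m=cv2.inRange(h,(8,140,90),(28,255,255)); m[:, :290]=0;m[:,345:]=0;m[:110]=0;m[175:]=0
ys,xs=np.nonzero(m);print(len(xs),xs.min(),xs.max(),ys.min(),ys.max())
r=cv2.minAreaRect(np.c_[xs,ys].astype(np.float32));print(r)
for z in(.15,):
  q=np.array([onz(c,*p,z)[:2] for p in cv2.boxPoints(r)]);print(q.round(4),q.mean(0))
  e=[q[1]-q[0],q[2]-q[1]];
  for v in e: print(np.linalg.norm(v),np.degrees(np.arctan2(v[1],v[0])))
k=cv2.inRange(h,(0,0,0),(180,255,30));k[:, :285]=0;k[:,330:]=0;k[:75]=0;k[108:]=0
cs,_=cv2.findContours(k,0,2);r=cv2.minAreaRect(max(cs,key=cv2.contourArea));print("rest",r,onz(c,*r[0],.034))
q=np.array([onz(c,*p,.034)[:2] for p in cv2.boxPoints(r)]);
for v in (q[1]-q[0],q[2]-q[1]): print(np.linalg.norm(v),np.degrees(np.arctan2(v[1],v[0])))
print("tip",onz(c,317,144,.144))
cv2.imwrite("pics/n1.png",cv2.resize(cv2.cvtColor(c["px"][75:205,260:390],cv2.COLOR_RGB2BGR),None,fx=4.5,fy=4.5,interpolation=cv2.INTER_CUBIC))
E
```

```text
536 303 331 119 167
((317.7124328613281, 142.8141632080078), (50.4843864440918, 18.97371482849121), 75.3791275024414)
[[ 0.454  -0.007 ]
 [ 0.4701 -0.0029]
 [ 0.4816 -0.0456]
 [ 0.4648 -0.0501]] [ 0.46764078 -0.02640725]
0.016596710147721506 14.171332944131812
0.04424056569446124 -74.85057982435089
rest ((307.40826416015625, 92.02753448486328), (13.505351066589355, 23.945661544799805), 73.3007583618164) [0.45237036 0.02586106 0.034     ]
0.029144533672802817 15.700063324810795
0.01546871006266502 -72.35739341102386
tip [ 0.46672656 -0.02745415  0.144     ]
```

View pics/n1.png

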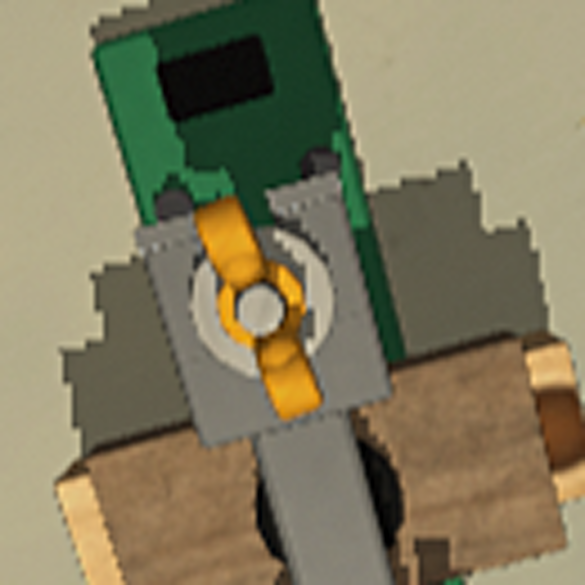

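```bash
python3 - <<'E'
from h import *
import pickle
s=pickle.load(open("c0.pkl","rb"))["side"]
for nm,p in(("far",(.4745,-.049)),("near",(.4595,-.006)),("ax",(.467,-.0275))):
  for z in(.12,.135,.15,.165): print(nm,z,proj(s,[*p,z]).round(1))
print("rest",proj(s,[.4524,.0259,.034]))
im=s["px"][140:185,375:420]; cv2.imwrite("pics/s2.png",cv2.resize(cv2.cvtColor(im,cv2.COLOR_RGB2BGR),None,fx=12,fy=12,interpolation=cv2.INTER_CUBIC))
E
```

```text
far 0.12 [395.9 166.4]
far 0.135 [396.2 160. ]
far 0.15 [396.6 153.5]
far 0.165 [397. 147.]
near 0.12 [398.4 174.5]
near 0.135 [398.8 167.9]
near 0.15 [399.2 161.2]
near 0.165 [399.6 154.4]
ax 0.12 [397.1 170.4]
ax 0.135 [397.5 163.9]
ax 0.15 [397.9 157.3]
ax 0.165 [398.2 150.6]
rest [396.17969837 217.8426414 ]
```

View pics/s2.png

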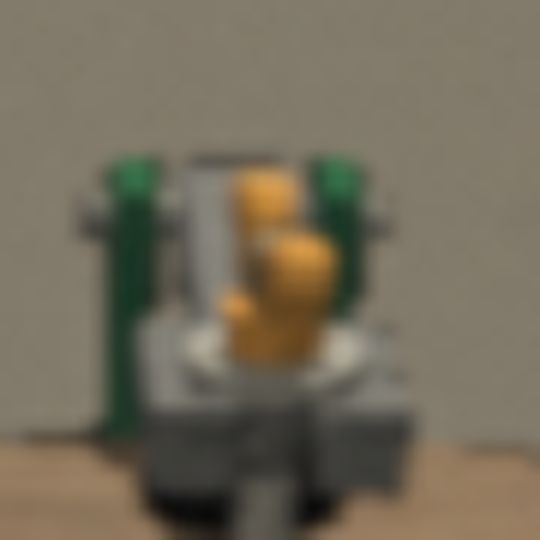

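>>> {"op": "jog_arm", "data": {"moves": [0.1,-0.02,0.05,0,0,-0.15,1,0.185,-0.023,0.1,0,0,-0.317,1,0.185,-0.023,0.2,0,0,-0.317,1,0.185,-0.023,0.3,0,0,-0.317,1,0.185,-0.023,0.36,0,0,-0.317,1,0.185,-0.023,0.386,0,0,-0.317,1,0.185,-0.023,0.386,0,0,-0.317,1,0.185,-0.023,0.386,0,0,-0.317,1]}}

```text
time: 2.2
position: [0.467, -0.0284, 0.1377]
tool_rot: [1.823, 2.557, 0.001]
ft_force: [-0.1, 0.1, 1.4]
grip_width: 1.002
grip_force: 0.0
```

```bash
python3 - <<'E'
from h import *
a=cam("wrist");b=cam("side");s=ctrl.get_state();print(s["position"],s["tool_rot"],s["ft_force"],s["joint_positions"])
x=lambda c,e,f,k:cv2.resize(cv2.cvtColor(c["px"][e[1]:f[1],e[0]:f[0]],cv2.COLOR_RGB2BGR),(400,400),interpolation=cv2.INTER_CUBIC)
cv2.imwrite("pics/g1.png",np.hstack([x(a,(200,140),(440,380),0),x(b,(345,90),(445,190),0)]))
E
```

```text
[ 0.4668178  -0.02853044  0.13764937] [1.82301002e+00 2.55680418e+00 1.44023511e-03] [-0.10371544 -0.42152186 -0.35330554] [ 7.05110931e-02 -8.13628149e-04 -6.62270531e-02  1.99532645e+00
  2.49810977e-05  1.14538001e+00  3.36270337e-01]
```

View pics/g1.png

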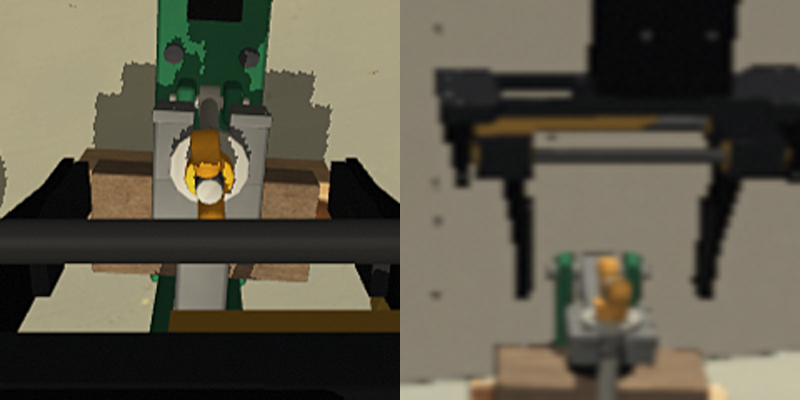

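Wrist crop: nut centred between the fingers, wings lined up with the closing plane. Side crop: fingertips at row ~297 straddle the wings (tops ~258-275). Closing.

>>> {"op": "jog_arm", "data": {"moves": [0,0,0,0,0,0,-1,0,0,0,0,0,0,-1,0,0,0,0,0,0,-1,0,0,0,0,0,0,-1,0,0,0,0,0,0,-1,0,0,0,0,0,0,-1,0,0,0,0,0,0,-1,0,0,0,0,0,0,-1], "newtons": 15}}

```text
time: 3.3
position: [0.4661, -0.0285, 0.1368]
tool_rot: [1.824, 2.558, 0.0]
ft_force: [0.2, 0.1, -0.4]
grip_width: 0.172
grip_force: 0.0
```

>>> {"op": "jog_arm", "data": {"moves": [0,0,0,0,0,0,-1,0,0,0,0,0,0,-1,0,0,0,0,0,0,-1,0,0,0,0,0,0,-1,0,0,0,0,0,0,-1,0,0,0,0,0,0,-1,0,0,0,0,0,0,-1,0,0,0,0,0,0,-1], "newtons": 25}}

```text
time: 4.3
position: [0.4666, -0.0284, 0.1368]
tool_rot: [1.823, 2.557, 0.001]
ft_force: [5.2, 1.1, -3.8]
grip_width: 0.116
grip_force: 24.6
```

>>> {"op": "jog_arm", "data": {"moves": [0,0,-0.001,0,0,-0.12,-1,0,0,-0.002,0,0,-0.26,-1,0,0,-0.003,0,0,-0.4,-1,0,0,-0.004,0,0,-0.54,-1,0,0,-0.0055,0,0,-0.7,-1,0,0,-0.007,0,0,-0.85,-1,0,0,-0.008,0,0,-1,-1,0,0,-0.008,0,0,-1,-1]}}

```text
time: 5.3
position: [0.4669, -0.0281, 0.1392]
tool_rot: [0.299, 3.126, 0.001]
ft_force: [6.0, 2.6, -4.1]
grip_width: 0.113
grip_force: 24.9
```

>>> {"op": "jog_arm", "data": {"moves": [0,0,0,0,0,0,0.5,0,0,0,0,0,0,0.5,0,0,0,0,0,0,0.5,0,0,0,0,0,0,0.5,0,0,0,0,0,0,0.5,0,0,-0.04,0,0,0,0.5,0,0,-0.08,0,0,0,0.5,0,0,-0.08,0,0,0,0.5]}}

```text
time: 6.3
position: [0.4673, -0.0286, 0.1649]
tool_rot: [0.3, 3.124, 0.0]
ft_force: [0.5, 0.2, 0.4]
grip_width: 0.746
grip_force: 0.0
```

>>> {"op": "jog_arm", "data": {"moves": [0,0,0,0,0,0.15,0.5,0,0,0,0,0,0.3,0.5,0,0,0,0,0,0.45,0.5,0,0,0,0,0,0.6,0.5,0,0,0,0,0,0.75,0.5,0,0,0,0,0,0.9,0.5,0,0,0,0,0,1,0.5,0,0,0,0,0,1,0.5]}}

```text
time: 7.3
position: [0.466, -0.0285, 0.1631]
tool_rot: [-1.822, -2.559, 0.0]
ft_force: [-0.2, 0.4, 0.2]
grip_width: 0.745
grip_force: 0.0
```

>>> {"op": "jog_arm", "data": {"moves": [0,0,0,0,0,0.15,0.5,0,0,0,0,0,0.3,0.5,0,0,0,0,0,0.45,0.5,0,0,0,0,0,0.6,0.5,0,0,0,0,0,0.75,0.5,0,0,0,0,0,0.9,0.5,0,0,0,0,0,1,0.5,0,0,0,0,0,1,0.5]}}

```text
time: 8.3
position: [0.4661, -0.0286, 0.1631]
tool_rot: [2.857, 1.307, -0.0]
ft_force: [0.2, 0.5, 0.3]
grip_width: 0.751
grip_force: 0.0
```

>>> {"op": "jog_arm", "data": {"moves": [0,0,0,0,0,0.15,0.5,0,0,0,0,0,0.3,0.5,0,0,0,0,0,0.45,0.5,0,0,0,0,0,0.6,0.5,0,0,0,0,0,0.75,0.5,0,0,0,0,0,0.9,0.5,0,0,0,0,0,1,0.5,0,0,0,0,0,1,0.5]}}

```text
time: 9.3
position: [0.4661, -0.0285, 0.1631]
tool_rot: [3.128, -0.295, -0.0]
ft_force: [-0.0, 0.3, -0.2]
grip_width: 0.752
grip_force: 0.0
```

```bash
python3 - <<'E'
from h import *
s=ctrl.get_state();print(s["position"],s["tool_rot"],s["ft_force"],s["joint_positions"].round(3));print(R.from_rotvec(s["tool_rot"]).as_matrix().round(3))
c=cam("side");save(c,"s3.png")
h=cv2.cvtColor(c["px"],cv2.COLOR_RGB2HSV); m=cv2.inRange(h,(8,140,90),(28,255,255)); m[:, :370]=0;m[:,425:]=0;m[:145]=0;m[180:]=0
ys,xs=np.nonzero(m);print(len(xs),xs.min(),xs.max(),ys.min(),ys.max())
x=lambda c,e,f:cv2.resize(cv2.cvtColor(c["px"][e[1]:f[1],e[0]:f[0]],cv2.COLOR_RGB2BGR),(400,400),interpolation=cv2.INTER_CUBIC)
cv2.imwrite("pics/g3.png",np.hstack([x(c,(345,90),(445,190)),x(c,(375,140),(425,190))]))
E
```

```text
[ 0.46606896 -0.02852425  0.16314405] [ 3.12767267e+00 -2.94632616e-01 -5.02131426e-05] [-0.01658841  0.27936456 -0.19025552] [ 0.107 -0.023 -0.101  1.963 -0.002  1.201 -1.752]
[[ 0.982 -0.187 -0.   ]
 [-0.187 -0.982 -0.   ]
 [-0.     0.    -1.   ]]
125 388 407 157 168
```

View pics/g3.png

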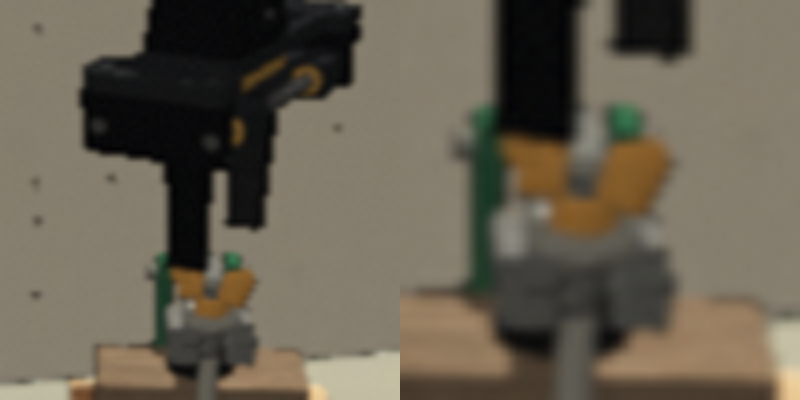

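The wings now stand broadside in the side view, washer lifted off the seat. Regripping a half-turn back.

>>> {"op": "jog_arm", "data": {"moves": [0.003,0,0.04,0,0,0,0.5,0.003,0,0.08,0,0,0,0.5,0.003,0,0.08,0,0,0,0,0.003,0,0.08,0,0,0,-1,0.003,0,0.08,0,0,0,-1,0.003,0,0.08,0,0,0,-1,0.003,0,0.08,0,0,0,-1,0.003,0,0.08,0,0,0,-1], "newtons": 25}}

```text
time: 10.35
position: [0.467, -0.0287, 0.1392]
tool_rot: [3.127, -0.3, 0.0]
ft_force: [-0.5, 0.0, -0.6]
grip_width: 0.15
grip_force: 0.0
```

>>> {"op": "jog_arm", "data": {"moves": [0,0,0,0,0,0,-1,0,0,0,0,0,0,-1,0,0,0,0,0,0,-1,0,0,0,0,0,0,-1,0,0,0,0,0,0,-1,0,0,0,0,0,0,-1,0,0,0,0,0,0,-1,0,0,0,0,0,0,-1]}}

```text
time: 11.35
position: [0.4672, -0.0283, 0.1393]
tool_rot: [-3.127, 0.3, -0.001]
ft_force: [0.8, 5.2, -0.1]
grip_width: 0.109
grip_force: 25.0
```

>>> {"op": "jog_arm", "data": {"moves": [0,0,-0.001,0,0,-0.12,-1,0,0,-0.002,0,0,-0.26,-1,0,0,-0.003,0,0,-0.4,-1,0,0,-0.004,0,0,-0.54,-1,0,0,-0.0055,0,0,-0.7,-1,0,0,-0.007,0,0,-0.85,-1,0,0,-0.008,0,0,-1,-1,0,0,-0.008,0,0,-1,-1]}}

```text
time: 12.35
position: [0.467, -0.0278, 0.1416]
tool_rot: [-2.857, -1.305, -0.001]
ft_force: [0.7, 6.2, 1.6]
grip_width: 0.111
grip_force: 25.0
```

>>> {"op": "jog_arm", "data": {"moves": [0,0,-0.001,0,0,-0.12,-1,0,0,-0.002,0,0,-0.25,-1,0,0,-0.003,0,0,-0.36,-1,0,0,-0.003,0,0,-0.36,-1,0,0,-0.003,0,0,-0.36,-1,0,0,-0.003,0,0,-0.36,0.2,0,0,-0.003,0,0,-0.36,0.2,0,0,-0.003,0,0,-0.36,0.2]}}

```text
time: 13.35
position: [0.4668, -0.0296, 0.1423]
tool_rot: [2.564, 1.814, -0.001]
ft_force: [-0.7, 0.1, 0.6]
grip_width: 0.37
grip_force: 0.0
```

>>> {"op": "jog_arm", "data": {"moves": [0,0,0,0,0,0,0.2,0,0,-0.05,0,0,0,0.2,0,0,-0.15,0,0,0,0.2,0,0,-0.3,0,0,0,0.2,0,0,-0.3,0,0,0,-1,0,0,-0.3,0,0,0,-1,0,0,-0.3,0,0,0,-1,0,0,-0.3,0,0,0,-1]}}

```text
time: 14.35
position: [0.4665, -0.0287, 0.2316]
tool_rot: [-2.563, -1.815, 0.002]
ft_force: [0.2, 0.3, -0.3]
grip_width: 0.232
grip_force: 0.0
```

```bash
python3 - <<'E'
from h import *
s=ctrl.get_state();print(s["time"],s["position"],s["joint_positions"].round(3),s["grip_width"]);print(R.from_rotvec(s["tool_rot"]).as_matrix().round(3))
c=cam("side");w=cam("wrist")
x=lambda c,e,f:cv2.resize(cv2.cvtColor(c["px"][e[1]:f[1],e[0]:f[0]],cv2.COLOR_RGB2BGR),(400,400),interpolation=cv2.INTER_CUBIC)
cv2.imwrite("pics/g4.png",np.hstack([x(c,(375,140),(425,190)),x(w,(120,0),(520,400))]))
E
```

```text
14.35 [ 0.46646632 -0.02873274  0.23161016] [ 0.107 -0.067 -0.098  1.865 -0.007  1.344 -0.327] 0.23229256347047023
[[ 0.332  0.943 -0.002]
 [ 0.943 -0.332 -0.   ]
 [-0.001 -0.002 -1.   ]]
```

View pics/g4.png

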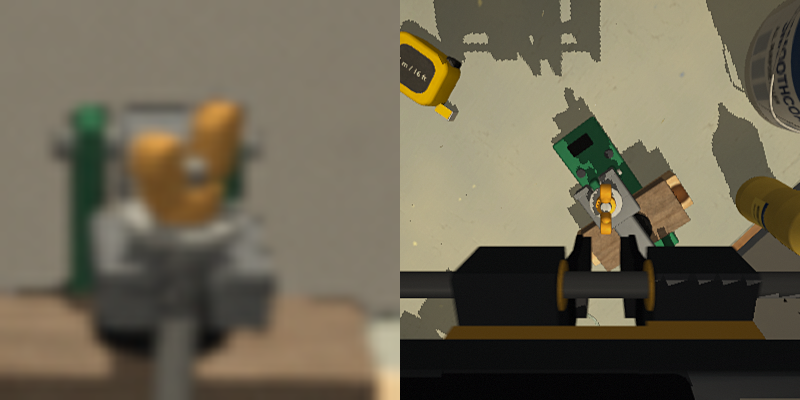

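Washer and nut now stand well up in both views. Next: shut fingers go behind the nut, tool x turned along the swing direction.

>>> {"op": "jog_arm", "data": {"moves": [-0.03,0.02,0,0,0,-0.15,-1,-0.06,0.04,0,0,0,-0.3,-1,-0.109,0.077,0,0,0,-0.45,-1,-0.109,0.077,0,0,0,-0.585,-1,-0.109,0.077,0.12,0,0,-0.585,-1,-0.109,0.077,0.24,0,0,-0.585,-1,-0.109,0.077,0.325,0,0,-0.585,-1,-0.109,0.077,0.325,0,0,-0.585,-1]}}

```text
time: 15.45
position: [0.4761, -0.067, 0.1329]
tool_rot: [-1.894, -2.501, 0.004]
ft_force: [0.6, 0.6, -0.1]
grip_width: 0.002
grip_force: 0.0
```

```bash
python3 - <<'E'
from h import *
s=ctrl.get_state();print(s["time"],s["position"],s["ft_force"],s["grip_width"]);M=R.from_rotvec(s["tool_rot"]).as_matrix();print(M.round(3))
print("ax in tool",M.T@(np.array([.467,-.028,.144])-s["position"]))
c=cam("side");w=cam("wrist")
x=lambda c,e,f:cv2.resize(cv2.cvtColor(c["px"][e[1]:f[1],e[0]:f[0]],cv2.COLOR_RGB2BGR),(400,400),interpolation=cv2.INTER_CUBIC)
cv2.imwrite("pics/g5.png",np.hstack([x(c,(360,110),(440,190)),x(w,(200,80),(440,320))]))
E
```

```text
15.45 [ 0.47610397 -0.06699339  0.13289554] [ 0.59025232  0.57959754 -0.05935481] 0.0019416607565888992
[[-0.271  0.963 -0.005]
 [ 0.963  0.271  0.   ]
 [ 0.002 -0.005 -1.   ]]
ax in tool [ 0.04002105  0.00175647 -0.01104111]
```

View pics/g5.png

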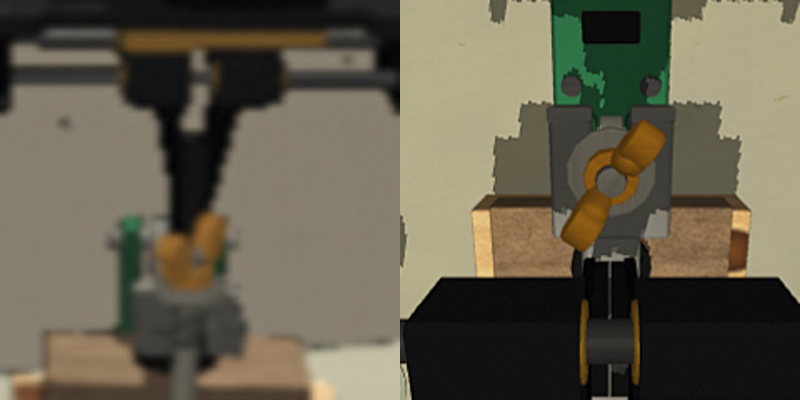

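Side crop shows the shut fingers behind the nut; wrist crop shows the rear wing end at left, just ahead of the fingers. Pushing forward, slightly to the rear wing's side.

>>> {"op": "jog_arm", "data": {"moves": [0.0,-0.02,0,0,0,0,-1,0.02,-0.02,0,0,0,0,-1,0.04,-0.02,0,0,0,0,-1,0.055,-0.02,0,0,0,0,-1,0.07,-0.02,0,0,0,0,-1,0.085,-0.02,0,0,0,0,-1,0.1,-0.02,0,0,0,0,-1,0.115,-0.02,0.002,0,0,0,-1]}}

```text
time: 16.55
position: [0.4627, -0.0353, 0.1343]
tool_rot: [-1.897, -2.504, -0.0]
ft_force: [0.3, -1.4, 2.0]
grip_width: 0.003
grip_force: 0.8
```

>>> {"op": "jog_arm", "data": {"moves": [0.018,0,0,0,0,0,-1,0.036,0,0.003,0,0,0,-1,0.055,0,0.007,0,0,0,-1,0.073,0,0.012,0,0,0,-1,0.09,0,0.018,0,0,0,-1,0.108,0,0.024,0,0,0,-1,0.125,0,0.031,0,0,0,-1,0.14,0,0.037,0,0,0,-1]}}

```text
time: 17.55
position: [0.4513, 0.0052, 0.1231]
tool_rot: [-1.897, -2.504, 0.0]
ft_force: [-0.9, -0.6, 0.3]
grip_width: 0.004
grip_force: 0.5
```

Now f ≈ 0.036. I'll continue along the arc to about 0.95 rad.

>>> {"op": "jog_arm", "data": {"moves": [0.014,0,0.008,0,0,0,-1,0.028,0,0.016,0,0,0,-1,0.042,0,0.025,0,0,0,-1,0.056,0,0.035,0,0,0,-1,0.07,0,0.045,0,0,0,-1,0.084,0,0.055,0,0,0,-1,0.1,0,0.065,0,0,0,-1,0.11,0,0.073,0,0,0,-1]}}

```text
time: 18.55
position: [0.4421, 0.0364, 0.1009]
tool_rot: [-1.897, -2.504, 0.001]
ft_force: [0.6, -2.6, -1.0]
grip_width: 0.005
grip_force: 1.0
```

```bash
python3 - <<'E'
from h import *
s=ctrl.get_state();print(s["time"],s["position"],s["ft_force"])
c=cam("side");h=cv2.cvtColor(c["px"],cv2.COLOR_RGB2HSV); m=cv2.inRange(h,(8,140,90),(28,255,255)); m[:, :370]=0;m[:,425:]=0;m[:145]=0;m[240:]=0
ys,xs=np.nonzero(m);print(len(xs),xs.mean(),ys.mean(),xs.min(),xs.max(),ys.min(),ys.max())
f=np.array([-.27,.963])
for t in(0,.5,.7,.9,1.1,1.37):
  p=np.r_[np.array([.467,-.028])+f*.118*np.sin(t),.028+.118*np.cos(t)];print(t,proj(c,p).round(1))
E
```

```text
18.55 [0.44213313 0.03644943 0.10090845] [ 0.60228001 -2.55949405 -0.96193325]
185 402.22162162162164 175.5837837837838 388 424 149 211
0 [397.8 159. ]
0.5 [399.  175.6]
0.7 [399.2 185.5]
0.9 [399.2 196.7]
1.1 [399.  208.4]
1.37 [398.5 224.2]
```

>>> {"op": "jog_arm", "data": {"moves": [-0.015,0,0,0,0,0,-1,-0.015,0,-0.06,0,0,0,-1,0.0,0,-0.13,0,0,0,-1,0.08,0,-0.13,0,0,0,-1,0.1,0,-0.1,0,0,0,-1,0.1,0,-0.07,0,0,0,-1,0.1,0,-0.04,0,0,0,-1,0.1,0,-0.02,0,0,0,-1]}}

```text
time: 19.6
position: [0.4342, 0.0652, 0.1065]
tool_rot: [-1.897, -2.503, 0.001]
ft_force: [-0.2, 0.6, 2.3]
grip_width: 0.01
grip_force: 0.8
```

>>> {"op": "jog_arm", "data": {"moves": [0.005,0,0.01,0,0,0,-1,0.01,0,0.02,0,0,0,-1,0.013,0,0.03,0,0,0,-1,0.016,0,0.04,0,0,0,-1,0.02,0,0.05,0,0,0,-1,0.024,0,0.06,0,0,0,-1,0.027,0,0.07,0,0,0,-1,0.03,0,0.08,0,0,0,-1]}}

```text
time: 20.6
position: [0.4319, 0.0741, 0.0831]
tool_rot: [1.897, 2.504, -0.0]
ft_force: [-0.6, 0.3, 0.8]
grip_width: 0.006
grip_force: 0.3
```

>>> {"op": "jog_arm", "data": {"moves": [0.002,0,0.003,0,0,0,-1,0.003,0,0.006,0,0,0,-1,0.004,0,0.009,0,0,0,-1,0.005,0,0.012,0,0,0,-1,0.006,0,0.015,0,0,0,-1,0.007,0,0.018,0,0,0,-1,0.008,0,0.021,0,0,0,-1,0.009,0,0.024,0,0,0,-1]}}

```text
time: 21.6
position: [0.4312, 0.0768, 0.0761]
tool_rot: [1.897, 2.504, 0.0]
ft_force: [-0.4, 0.6, 0.8]
grip_width: 0.005
grip_force: 0.2
```

```bash
python3 - <<'E'
from h import *
s=ctrl.get_state();print(s["time"],s["position"],s["ft_force"])
c=cam("side");h=cv2.cvtColor(c["px"],cv2.COLOR_RGB2HSV); m=cv2.inRange(h,(8,140,90),(28,255,255)); m[:, :370]=0;m[:,425:]=0;m[:190]=0;m[245:]=0
ys,xs=np.nonzero(m);print(len(xs),xs.mean(),ys.mean(),xs.min(),xs.max(),ys.min(),ys.max())
print(np.bincount(ys,minlength=245)[190:245])
E
```

```text
21.6 [0.43118145 0.0767538  0.07610906] [-0.4249369   0.60813859  0.75693218]
109 398.04587155963304 222.9908256880734 391 406 215 233
[ 0  0  0  0  0  0  0  0  0  0  0  0  0  0  0  0  0  0  0  0  0  0  0  0
  0  5  5 10 12 12  8  4  2  1  2  4  6  6  6  7  7  6  5  1  0  0  0  0
  0  0  0  0  0  0  0]
```

>>> {"op": "jog_arm", "data": {"moves": [0,0,0.002,0,0,0,-1,0,0,0.004,0,0,0,-1,0,0,0.006,0,0,0,-1,0,0,0.008,0,0,0,-1,0,0,0.01,0,0,0,-1,0,0,0.012,0,0,0,-1,0,0,0.013,0,0,0,-1,0,0,0.013,0,0,0,-1]}}

```text
time: 22.65
position: [0.4312, 0.0767, 0.0723]
tool_rot: [1.897, 2.504, -0.0]
ft_force: [-0.0, 0.3, 0.4]
grip_width: 0.005
grip_force: 0.2
```

>>> {"op": "jog_arm", "data": {"moves": [0,0,0.002,0,0,0,-1,0,0,0.004,0,0,0,-1,0,0,0.006,0,0,0,-1,0,0,0.008,0,0,0,-1,0,0,0.01,0,0,0,-1,0,0,0.012,0,0,0,-1,0,0,0.013,0,0,0,-1,0,0,0.013,0,0,0,-1]}}

```text
time: 23.65
position: [0.4313, 0.0774, 0.069]
tool_rot: [-1.896, -2.504, -0.001]
ft_force: [-2.8, 3.1, 8.4]
grip_width: 0.006
grip_force: 3.5
```

```bash
python3 - <<'E'
from h import *
s=ctrl.get_state();print(s["time"],s["position"],s["ft_force"])
c=cam("side");h=cv2.cvtColor(c["px"],cv2.COLOR_RGB2HSV); m=cv2.inRange(h,(8,140,90),(28,255,255)); m[:, :370]=0;m[:,425:]=0;m[:190]=0;m[245:]=0
ys,xs=np.nonzero(m);print(len(xs),xs.mean(),ys.mean(),xs.min(),xs.max(),ys.min(),ys.max())
print(np.bincount(ys,minlength=245)[190:245])
E
```

```text
23.65 [0.43130783 0.07739875 0.06899819] [-2.76646755  3.07165929  8.39523815]
112 397.99107142857144 225.66964285714286 391 407 218 235
[ 0  0  0  0  0  0  0  0  0  0  0  0  0  0  0  0  0  0  0  0  0  0  0  0
  0  0  0  0  5  7 12 12 11  7  4  2  1  3  5  7  6  7  7  7  6  3  0  0
  0  0  0  0  0  0  0]
```

The force rose to about 8 N at the nut, so the bolt has reached the rest. Lifting off and checking that it stays.

>>> {"op": "jog_arm", "data": {"moves": [0,0,-0.01,0,0,0,-1,0,0,-0.02,0,0,0,-1,0,0,-0.06,0,0,0,-1,0,0,-0.15,0,0,0,-1,0,0,-0.25,0,0,0,-1,0,0,-0.35,0,0,0,-1,0,0,-0.35,0,0,0,-1,0,0,-0.35,0,0,0,-1]}}

```text
time: 24.7
position: [0.4308, 0.0765, 0.173]
tool_rot: [-1.897, -2.504, 0.001]
ft_force: [0.3, -0.3, -0.2]
grip_width: 0.008
grip_force: 0.0
```

```bash
python3 - <<'E'
from h import *
s=ctrl.get_state();print(s["time"],s["position"],s["ft_force"])
c=cam("side");h=cv2.cvtColor(c["px"],cv2.COLOR_RGB2HSV); m=cv2.inRange(h,(8,140,90),(28,255,255)); m[:, :370]=0;m[:,425:]=0;m[:190]=0;m[245:]=0
ys,xs=np.nonzero(m);print(len(xs),xs.mean(),ys.mean(),xs.min(),xs.max(),ys.min(),ys.max())
E
```

```text
24.7 [0.43082066 0.07645656 0.17297961] [ 0.26367807 -0.32824668 -0.17266224]
120 398.05 225.24166666666667 390 407 216 235
```

```bash
python3 -c "
from bench import ctrl
print(ctrl.close_job())"
```

```text
the job is handed in; nothing more can be done
None
```

I unscrewed the wing nut about 2.5 rad, swung the eyebolt out of the slot and laid it on its rest, where it stayed after I lifted clear. The job was handed in at about 25 s, but no verdict came back.

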